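# Set the slicer's thickness, lock it, and clamp its sliding leg at the marked length

## Task

Get the vegetable slicer ready: turn the thickness dial until its pointer nose is on the black line on the deck, then slide the forked lock fully home around the dial. Then grip the upright tab of the cam lever on the sliding leg, draw the leg out against its spring until the index nib is level with the marker clip on the rail, and, holding the leg on that mark, slide the cam lever fully closed, across towards the rail with the clip. Finish still gripping the tab, leg on its mark and lever closed (do not let go or back away), and leave the clip and the things around the slicer where they are.

Things in the scene. Friction and masses are not known exactly. Their poses are not given: they have to be found in the camera images.
- slicer: White vegetable slicer fixed on the counter, 130 mm wide (its x, roughly away from the robot) and 480 mm long (its y, -210 at the dial end to +270 at the leg end); z up. Origin: on the counter, mid width. Deck from y -210 to +60 mm, top 45 mm above the counter; beyond it a channel between two aluminium rails (x = -50 and +50, tops at 47 mm) in which the leg slides along y. Dial axis at (0, -170).
- dial (a joint): Thickness dial, a black bar grip on a steel disc, turning about the vertical. Value in rad, growing anticlockwise seen from above; 0 = pointer nose along the slicer's +x, right on the black line; starts between -1.4 and -0.7; stops at -1.6 and 0.6. Friction about 0.04 N m; it stays where it is left. The value is also the angle of the bar from the slicer's x.
- dial_grip (a point): Point on the dial's axis in the middle of the height of the bar grip, 75 mm above the counter. The bar is 36 mm long (from the axis 18 mm each way), 12 mm thick, from 60 to 86 mm above the counter; a 5 mm wide nose on one end (to 26 mm from the axis) is the pointer. Disc 44 mm across, under the bar. Its x axis points along the nose.
- dial_line (a point): Middle of the black line (24 x 3 mm, along the slicer's x) on the deck on the far side of the dial, 42 mm from the dial's axis, at which the pointer must aim.
- lock (a joint): Forked steel lock that slides along the slicer's -y towards the dial until its two arms lie either side of the dial's hub, over its disc. Value in m: 0 = open, 0.036 = fully home (end stop). Starts 0 to 0.004. Friction about 2 N; it stays where it is left.
- lock_tab (a point): Middle of the top of the lock's black upright tab, 86 mm above the counter; the tab is 30 mm (slicer x) by 10 mm (slicer y), standing 32 mm above the lock's flat plate (plate top 54 mm above the counter). Fully home, the tab's middle is 50 mm from the dial's axis; open, 86 mm.
- leg: Sliding leg with the cam lever on it: white carriage 76 x 50 mm (slicer x, y), top 50 mm above the counter, plus a bar and 110 mm wide cross foot out of the open end. Origin: under the carriage's middle, 32 mm above the counter. Slides 0 to 105 mm along slicer +y; starts 0 to 15 mm out. A 40 N/m spring and 1.5 N friction resist; let go when 40 mm or more out, it creeps back in.
- leg_index (a point): Black index nib on the carriage's far (+x) edge, at the middle of the carriage's length (same slicer y as the cam tab), 52 mm above the counter. Same axes as the slicer.
- length_mark (a point): Middle of the top of the black marker clip, 6 mm wide along y, that sits on the rail at slicer x = +53 mm, 51 mm above the counter. The leg is at its length when nib and clip have the same y along the slicer. The clip's place on the rail differs from episode to episode. Same axes as the slicer.
- cam (a joint): Sliding cam lever on top of the leg's carriage, moving across it along the slicer's +x. Value in m: 0 = open, 0.028 = fully closed (end stop), wedge plate between the two steel cheeks. Starts 0 to 0.002. Friction about 4 N; it stays where it is left.
- cam_tab (a point): Top middle of the cam lever's black upright tab, 87 mm above the counter; tab 24 mm (slicer x) by 14 mm (slicer y), 32 mm high on a 5 mm plate (plate top at 55 mm). Pulling it along y draws the leg, pushing it along +x closes the lever. Tab is 25 mm to -x of the carriage's middle when open, 3 mm to +x when closed; 10 mm high steel cheeks stand 26 to 36 mm to +x.
- bowl: Bystander: white bowl, 120 mm across, 50 mm high; origin under its centre.
- jar: Bystander: spice jar 48 mm across, 85 mm high; origin under its centre.
- pusher: Bystander: the slicer's black round food pusher, 76 mm across, 48 mm high; origin under its centre.

How it is judged:
By the outcome, as a careful person would: the job done as asked, in the order asked, and still so for the second after the job is handed in, while the arm keeps its last pose, push and grip.
It also fails if it takes over 64 s, if anything falls off the work surface, if the arm or the gripper's body presses on something with over 40 N, if the wrist force passes 120 N, or if a joint passes its speed limit or range.

## Robot

A 6-joint arm with a two-finger parallel gripper is mounted at the origin on the work surface. World frame = base frame: x ahead of the robot, y to its left, z up, the work surface at z = 0. Lengths are in m, angles in rad, forces in N, time in s.
With the tool pointing down it reaches from about 0.325 to 0.85 m from the base axis. Payload 15.5 kg.
Tool frame: the origin (TCP) lies midway between the tips of the shut fingers; the grasp point (between the pads) lies 19 mm behind it (grip_point_offset is the distance from the TCP to the grasp point, in m); z points along the fingers, y is the line along which they close (so a half turn about z gives the same grasp; the last joint's range is limited). The gripper opens to 91 mm and grips with 3 to 60 N. Pads are 32 mm wide; open, the fingers measure 118 mm over their backs; the gripper's body (76 mm by 178 mm) begins 60 mm behind the grasp point.
Start: joints at [1.22, 0.494, 1.345, -0, 1.302, -0.096], TCP at [0.158, 0.605, 0.214] pointing down, gripper open.
Joint ranges: [-2.91, 2.91], [-0.82, 2.16], [0.22, 2.67], [-1.22, 4.37], [0.12, 2.79], [-3.08, 3.08]. Speed limits (rad/s): [1.89, 1.89, 2.57, 3.01, 3.01, 3.01].

## Interface

Orientations are given as a rotation vector (axis times angle).
In Python, from rig import movep, movel, goto_joints, move_gripper, wait, solve_ik, get_state, grab_frame, MotionError, close_job, grip_point_offset gives the robot as it stands. Calls block until the motion is done:
- movep(position, orientation): joint-space move of the TCP to a pose.
- movel(position, ori=None, velocity=0.15): straight line of the TCP; ori=None keeps the orientation; velocity is the mean speed in m/s.
- goto_joints(angles): joint-space move.
- move_gripper(opening): finger opening in m; the grip force is fixed at half the most; returns when the fingers have stopped.
- wait(seconds).
- solve_ik(position, orientation): joint angles nearest the present ones, or None.
- get_state(): the state.
- grab_frame(name): name is "scene" or "top"; returns a dict with "img" (480x640x3 uint8, blue, green, red), "fovy" (degrees; the focal length in pixels is half the picture's height over the tangent of half this angle, whatever the lens; pixels are square), "cx", "cy" (the principal point, pixels), "cam_to_world" (4x4, takes a point from camera to world coordinates). Camera axes: x right, y down, z forward; pixel columns grow to the right and rows downward; lengths in m; the calibration is good to about 2 mm. A picture is of the moment at which its call begins. There is no depth.
A pose or a line that the arm cannot do raises MotionError and nothing moves.
- close_job(): hands the job in; it is judged then, once.
The state is a dict: "t": time; "qpos": joint angles; "joint_velocities": joint speeds; "effort": joint torques, N m; "ee_pos": TCP position; "tool_rot": TCP orientation; "ft_force": force on the tool from outside, world axes, zero at the start; "ft_torque": the same for the moment, N m; "finger_gap": finger opening in m; "finger_force": force on a finger pad.
Only numpy, scipy, OpenCV 4.12 (cv2) and the standard library are available. Lean on these libraries where they do the work, as an engineer would, in place of code of your own. Each camera call takes 0.05 s, during which the arm holds its last target. There are 200 camera calls.

## Working session

There is one attempt and no reset: what is moved stays moved. The work goes in short steps, each a Python script; the robot and the scene stay as the last script left them, time stands still between calls to the robot, and variables do not carry over. Pictures are saved under pics/ and viewed, at most 10 in all, crops included, and the job is handed in when it is done.

```bash
ls; mkdir -p pics; python3 - <<'E'
from rig import *
import cv2,numpy as np
for n in("scene","top"):
    f=grab_frame(n); cv2.imwrite(f"pics/{n}0.png",f["img"]); print(n,f["fovy"],f["cx"],f["cy"],np.round(f["cam_to_world"],3).tolist())
s=get_state();print(s["t"],s["tool_rot"],grip_point_offset)
E
```

```text
pics
scene 55.52732112338322 321.3984064951807 237.29471732370843 [[0.141, 0.821, -0.554, 0.919], [0.99, -0.11, 0.088, -0.088], [0.012, -0.561, -0.828, 0.608], [0.0, 0.0, 0.0, 1.0]]
top 42.57837269753577 318.0823333687929 239.31840928100783 [[-0.008, -0.979, 0.204, 0.422], [-1.0, 0.009, 0.0, -0.002], [-0.002, -0.204, -0.979, 0.931], [0.0, 0.0, 0.0, 1.0]]
0.1 [-3.99032697e-01 -3.11593940e+00  1.63881604e-03] 0.0188
```

View pics/scene0.png

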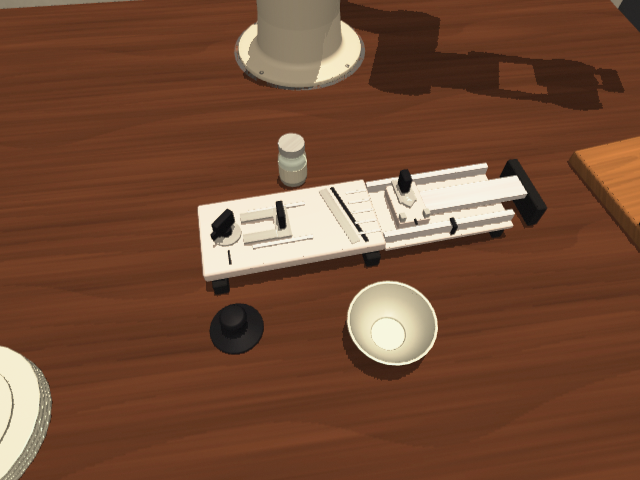

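View pics/top0.png

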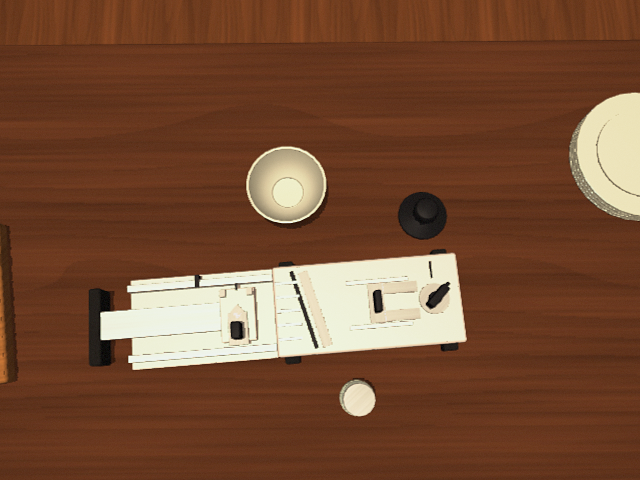

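The scene shows the slicer with its dial on the left near (222,225), lock tab (281,213), cam tab (405,182) and clip (453,226). In the top view, the dial is at (437,295), dial line (431,269), lock tab (378,301), cam tab (237,330), nib (237,287) and clip (197,281). Next I'll enlarge the top view and list the dark blobs.

```bash
cat > h.py <<'E'
from rig import *
import cv2,numpy as np
def ray(f,u,v,z):
    F=240/np.tan(np.radians(f["fovy"]/2)); T=np.array(f["cam_to_world"])
    d=T[:3,:3]@np.array([(u-f["cx"])/F,(v-f["cy"])/F,1]); o=T[:3,3]
    return (o+d*(z-o[2])/d[2])[:2]
def proj(f,p):
    F=240/np.tan(np.radians(f["fovy"]/2)); T=np.array(f["cam_to_world"])
    c=T[:3,:3].T@(np.array(p)-T[:3,3]); return np.array([f["cx"]+F*c[0]/c[2],f["cy"]+F*c[1]/c[2]])
def blobs(f,box,thr=60,amin=4):
    x0,y0,x1,y1=box; g=f["img"][y0:y1,x0:x1].max(2)
    n,l,st,c=cv2.connectedComponentsWithStats((g<thr).astype(np.uint8))
    return [(np.round(c[i]+[x0,y0],1).tolist(),(st[i]+[x0,y0,0,0,0]).tolist()) for i in range(1,n) if st[i,4]>=amin]
E
python3 - <<'E'
from h import *
f=grab_frame("top"); im=f["img"]
for b in blobs(f,(80,240,480,380)): print(b)
w=((im.min(2)>140)*255).astype(np.uint8); w[:235]=0;w[375:]=0;w[:,:268]=0;w[:,475:]=0
w=cv2.morphologyEx(w,cv2.MORPH_CLOSE,np.ones((9,9)))
c=max(cv2.findContours(w,0,2)[0],key=cv2.contourArea); r=cv2.minAreaRect(c); print(r)
q=cv2.approxPolyDP(c,6,True)[:,0]; print([(p.tolist(),np.round(ray(f,*p,.045),4).tolist()) for p in q])
a=cv2.resize(im[245:365,350:475],None,fx=5,fy=5,interpolation=cv2.INTER_CUBIC); cv2.imwrite("pics/dz.png",a)
b=cv2.resize(im[260:370,90:285],None,fx=4,fy=4,interpolation=cv2.INTER_CUBIC); cv2.imwrite("pics/lz.png",b)
E
```

```text
([437.8, 251.0], [430, 249, 16, 5, 59])
([285.6, 263.5], [279, 262, 16, 4, 54])
([429.8, 266.0], [429, 262, 2, 9, 9])
([292.0, 275.5], [290, 272, 5, 8, 21])
([196.8, 280.2], [195, 275, 6, 12, 52])
([437.1, 295.3], [426, 282, 23, 26, 271])
([296.4, 288.2], [294, 284, 6, 10, 25])
([98.8, 328.1], [89, 288, 26, 78, 1429])
([377.3, 300.7], [373, 290, 10, 23, 167])
([307.7, 321.6], [299, 296, 19, 52, 139])
([112.6, 306.4], [112, 303, 2, 7, 8])
([236.3, 329.9], [231, 321, 12, 18, 191])
([449.0, 346.7], [441, 343, 17, 8, 117])
([292.8, 359.8], [285, 356, 16, 8, 111])
([358.7, 378.2], [353, 378, 11, 2, 13])
((363.06341552734375, 304.8644714355469), (89.79605102539062, 198.59596252441406), 85.04454803466797)
[([454, 254], [0.5828, -0.2003]), ([268, 270], [0.5615, 0.0712]), ([268, 358], [0.4358, 0.0702]), ([464, 341], [0.4572, -0.2078])]
```

View pics/dz.png

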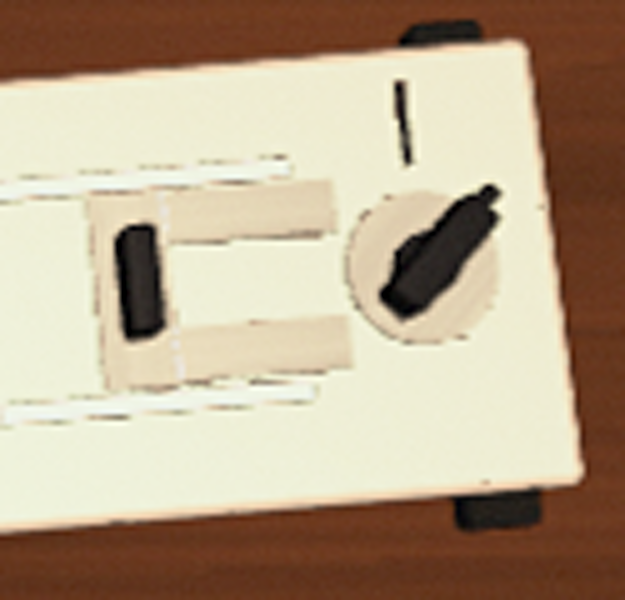

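View pics/lz.png

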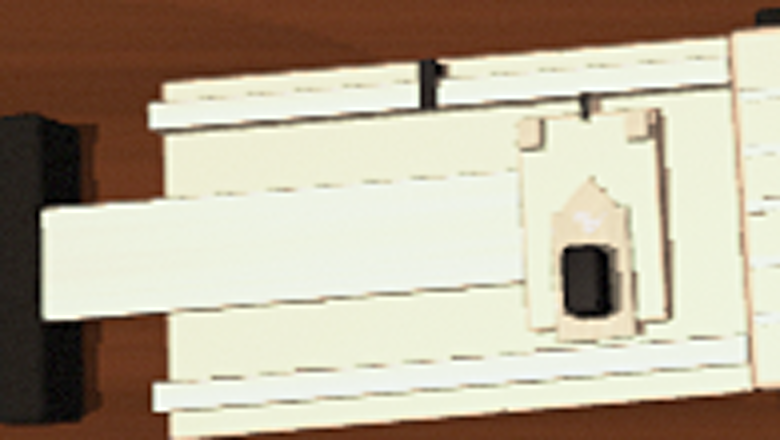

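The dial zoom shows the black line running (400,82)–(408,163), the nose tip at (492,190), bar tail at about (400,305), lock tab at (140,280), and deck corners at (525,43) and (580,485). In the leg zoom, the clip is at (429,84), nib (586,105), cam tab top (585,280), and the deck seam runs (732,32)–(754,388).

```bash
python3 - <<'E'
from h import *
import json
from scipy.spatial.transform import Rotation as R
f=grab_frame("top")
dz=lambda U,V:(350+(U+.5)/5-.5,245+(V+.5)/5-.5)
lz=lambda U,V:(90+(U+.5)/4-.5,260+(V+.5)/4-.5)
obs=[(dz(525,43),.045,(.065,-.21)),(dz(580,485),.045,(-.065,-.21)),(lz(732,32),.045,(.065,.06)),(lz(754,388),.045,(-.065,.06)),
(dz(400,82),.045,(.054,-.17)),(dz(408,163),.045,(.030,-.17))]
W=np.array([ray(f,*o[0],o[1]) for o in obs]);S=np.array([o[2] for o in obs])
r,_=R.align_vectors(np.c_[W-W.mean(0),W[:,0]*0],np.c_[S-S.mean(0),W[:,0]*0]); yaw=r.as_rotvec()[2]
M=r.as_matrix()[:2,:2]; o=W.mean(0)-M@S.mean(0)
print("yaw",yaw,"o",o,"res mm",np.round((W-(S@M.T+o))*1000,1).tolist())
sl=lambda p,z:np.round(M.T@(ray(f,*p,z)-o)*1000,1)
print("nose",sl(dz(492,190),.086),"tail",sl(dz(400,305),.086),"lock",sl(dz(142,225),.086),sl(dz(140,280),.086))
print("clip",sl(lz(429,84),.051),"nib",sl(lz(586,105),.052),"camtab",sl(lz(587,280),.087))
json.dump([yaw,*o],open("s.json","w"))
E
```

```text
yaw 0.07182380477689469 o [0.50578378 0.00195473] res mm [[-1.7, 1.6], [0.3, 2.1], [-1.4, -1.9], [1.0, -1.2], [0.9, -0.5], [1.0, -0.0]]
nose [  16.3 -184.4] tail [ -13.1 -155.3] lock [ 14.4 -87.1] [ -0.6 -85. ]
clip [ 52.4 167.7] nib [ 40.1 111.7] camtab [-24.5 110.2]
```

```bash
cat >> h.py <<'E'
import json
from scipy.spatial.transform import Rotation as R
yaw,ox,oy=json.load(open("s.json")); M=np.array([[np.cos(yaw),-np.sin(yaw)],[np.sin(yaw),np.cos(yaw)]]); O=np.array([ox,oy])
def w(x,y,z): return np.r_[O+M@[x,y],z]
def down(a):  # fingers close along slicer angle a; tool z down
    a+=yaw; y=np.array([np.cos(a),np.sin(a),0]); z=np.array([0,0,-1.]); return R.from_matrix(np.c_[np.cross(y,z),y,z]).as_rotvec()
def sl(p): return M.T@(np.array(p[:2])-O)
def st(m=""):
    s=get_state(); F=s["ft_force"]; print(m,"t%.1f"%s["t"],"sl mm",np.round(sl(s["ee_pos"])*1000,1),"z%.4f"%s["ee_pos"][2],"Fsl",np.round(M.T@F[:2],1),"Fz%.1f"%F[2],"gap%.4f"%s["finger_gap"],"ff",np.round(s["finger_force"],1)); return s
E
python3 - <<'E'
from h import *
d=-.75; h=np.pi/2
for a in(d+h,d-h): print(a,solve_ik(w(0,-.17,.16),down(a)))
movep(w(0,-.17,.15),down(d+h)); move_gripper(.05); st("above")
movel(w(0,-.17,.064),velocity=.12); st("down")
move_gripper(0); st("grip")
f=grab_frame("scene"); cv2.imwrite("pics/g1.png",cv2.resize(f["img"][150:300,170:340],None,fx=4,fy=4))
E
```

```text
0.8207963267948966 [-4.22636504e-01  4.42808763e-01  1.61180975e+00 -4.44089210e-16
  1.08697414e+00 -1.31525664e+00]
-2.3207963267948966 [-0.4226365   0.44280876  1.61180975  0.          1.08697414  1.82633602]
above t4.0 sl mm [  -0. -170.] z0.1500 Fsl [-0.3 -0.2] Fz-0.6 gap0.0502 ff 0.0
down t4.8 sl mm [   0.4 -170.2] z0.0646 Fsl [0.8 0.3] Fz-0.2 gap0.0498 ff 0.0
grip t5.5 sl mm [-1.000e-01 -1.705e+02] z0.0641 Fsl [-2.  -4.8] Fz2.5 gap0.0117 ff 30.0
```

View pics/g1.png

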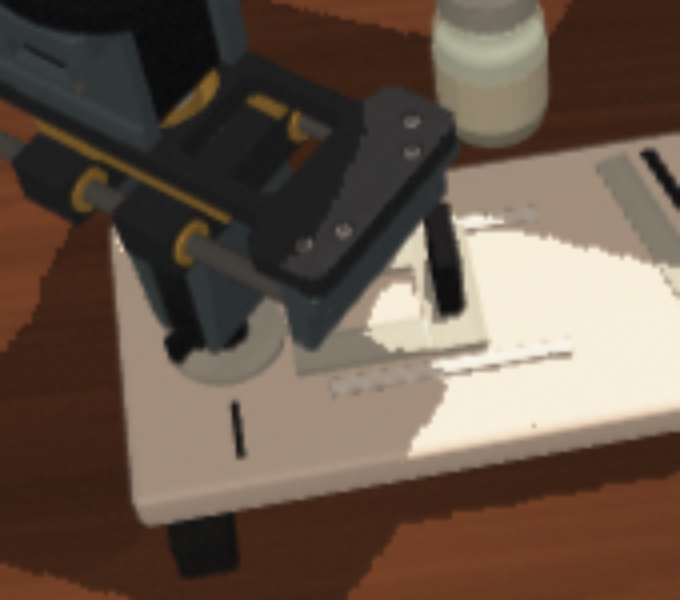

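The fingers hold the bar (gap 11.7 mm), with the nose at (180,345) in the crop and the line at (238,430). Next I turn it to 0, release and look.

```bash
python3 - <<'E'
from h import *
h=np.pi/2
movep(w(0,-.17,.064),down(h)); wait(.3); s=st("turned"); print(s["ft_torque"])
move_gripper(.05); movel(w(0,-.17,.13),velocity=.15)
movep(w(0,0.0,.15),down(h)); st()
f=grab_frame("top"); cv2.imwrite("pics/d2.png",cv2.resize(f["img"][235:365,300:480],None,fx=4,fy=4,interpolation=cv2.INTER_CUBIC))
E
```

```text
turned t6.6 sl mm [  -0.2 -170.5] z0.0642 Fsl [-3.4 -4.1] Fz3.4 gap0.0118 ff 30.0
[-0.84362419  0.55915817  0.00580482]
 t8.7 sl mm [-0.2  0.2] z0.1494 Fsl [ 0.  -0.5] Fz-0.4 gap0.0502 ff 0.0
```

View pics/d2.png

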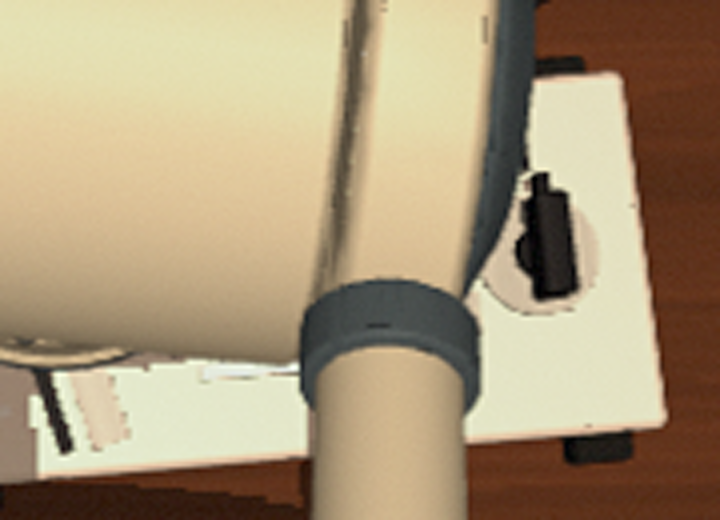

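The bar now lies nearly parallel to the line direction, with its right edge running (568,195)–(578,290) and its nose at (541,178). I'll confirm from the scene camera.

```bash
python3 - <<'E'
from h import *
f=grab_frame("scene"); cv2.imwrite("pics/d3.png",cv2.resize(f["img"][185:285,190:320],None,fx=6,fy=6,interpolation=cv2.INTER_CUBIC))
c=lambda p:np.round((proj(f,p)-[190,185]+.5)*6-.5)
for x in(-.018,.018,.026,.03,.054): print(x,c(w(x,-.17,.086)),c(w(x,-.17,.064)),c(w(x,-.17,.045)))
E
```

```text
-0.018 [189. 140.] [204. 194.] [216. 239.]
0.018 [203. 259.] [218. 312.] [231. 356.]
0.026 [206. 287.] [221. 340.] [234. 383.]
0.03 [208. 301.] [223. 353.] [235. 396.]
0.054 [218. 387.] [233. 438.] [246. 479.]
```

View pics/d3.png

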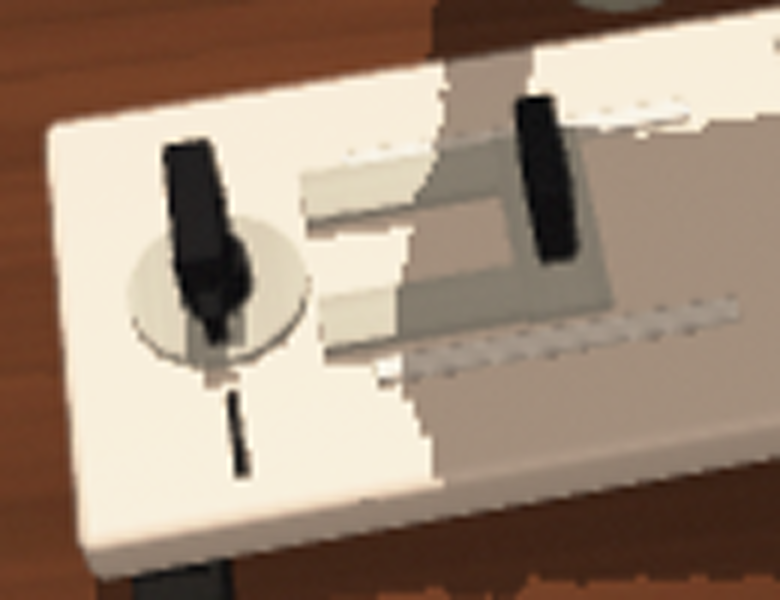

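The bar back-to-front is (188,143)→(200,262), the nose tip is at (217,342) and the line is (233,393)–(242,476). That matches the expected 0 rad to about 0.02. Now the lock.

```bash
python3 - <<'E'
from h import *
h=np.pi/2
movep(w(0,-.086,.13),down(h)); movel(w(0,-.086,.061),velocity=.12); st("down")
move_gripper(0); s=st("grip"); b=M.T@s["ft_force"][:2]
y=-.114; movel(w(0,y,.061),velocity=.06); st("near")
while y>-.128:
    y-=.001; movel(w(0,y,.061),velocity=.03); F=(M.T@get_state()["ft_force"][:2])[1]
    if F>14: break
s=st("home?"); print(y,b)
f=grab_frame("scene"); cv2.imwrite("pics/l1.png",cv2.resize(f["img"][185:285,190:320],None,fx=6,fy=6,interpolation=cv2.INTER_CUBIC))
E
```

```text
down t9.9 sl mm [  0.4 -85.8] z0.0615 Fsl [-0.4 -0.1] Fz-0.0 gap0.0503 ff 0.0
grip t10.6 sl mm [  0.  -86.1] z0.0611 Fsl [ 0.3 -0.8] Fz3.3 gap0.0098 ff 30.0
near t11.2 sl mm [ 1.000e-01 -1.153e+02] z0.0611 Fsl [-1.1 -2.5] Fz3.8 gap0.0099 ff 30.0
home? t13.2 sl mm [ 1.000e-01 -1.208e+02] z0.0611 Fsl [ 3.2 15.7] Fz8.4 gap0.0101 ff 30.0
-0.12200000000000001 [ 0.34627944 -0.81053289]
```

```bash
python3 - <<'E'
from h import *
h=np.pi/2
move_gripper(.03); movel(w(0,-.1205,.12),velocity=.15); 
movep(w(-.025,.111,.14),down(h)); st()
f=grab_frame("scene"); cv2.imwrite("pics/l1.png",cv2.resize(f["img"][160:290,190:390],None,fx=4,fy=4,interpolation=cv2.INTER_CUBIC))
a=f["img"][165:265,375:525]; cv2.imwrite("pics/c1.png",cv2.resize(a,None,fx=5,fy=5,interpolation=cv2.INTER_CUBIC))
for b in blobs(f,(380,165,520,260),70): print(b, np.round(sl(ray(f,*b[0],.051))*1000,1))
E
python3 -c "
import cv2,numpy as np
a=cv2.imread('pics/l1.png');b=cv2.imread('pics/c1.png');c=np.zeros((600,800,3),np.uint8)
a=cv2.resize(a[60:400,:480],(480,340));b=cv2.resize(b,(390,260));c[:340,:480]=a;c[340:,:390]=b;cv2.imwrite('pics/m1.png',c)"
```

```text
t15.3 sl mm [-24.7 110.2] z0.1396 Fsl [-0.3 -0.1] Fz-0.0 gap0.0301 ff 0.0
([384.6, 171.6], [380, 165, 14, 14, 133]) [-67.5  95.2]
([510.6, 170.5], [500, 165, 20, 14, 195]) [-28.  299.9]
([404.4, 180.6], [398, 169, 14, 24, 259]) [-42.4 121. ]
([512.8, 205.6], [502, 199, 18, 19, 172]) [ 40.9 271. ]
([453.2, 225.6], [450, 218, 8, 17, 73]) [ 58.1 165.4]
([415.4, 221.3], [414, 219, 4, 6, 13]) [ 38.9 112. ]
([443.1, 244.1], [380, 230, 126, 30, 956]) [ 86.6 138.5]
```

View pics/m1.png

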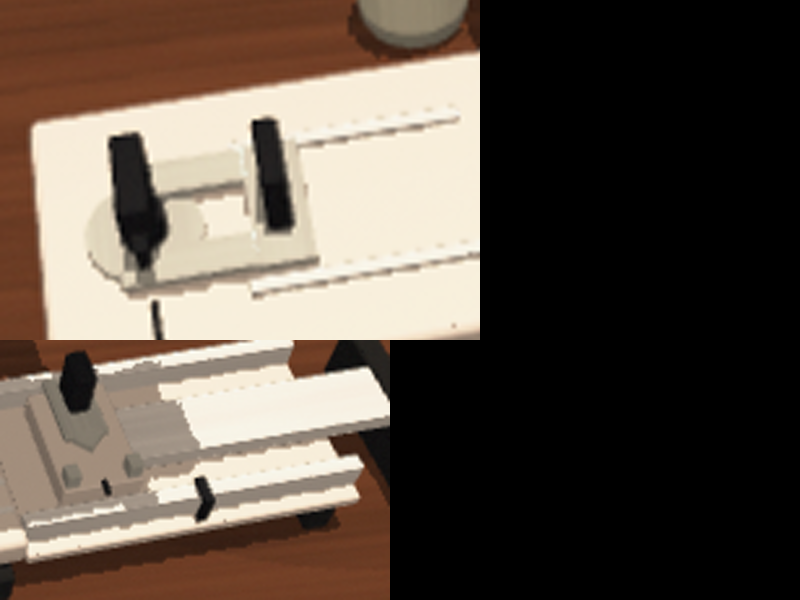

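The lock sits home around the hub: fork arms over the disc, pointer still on the line at (155,320). The nib (107,487) and clip (205,497) are clearly visible, and both cameras put the nib at y≈112 and the clip at ≈168. Next I grip the tab and draw the leg out.

```bash
python3 - <<'E'
from h import *
h=np.pi/2
movel(w(-.025,.1115,.063),velocity=.12); st("down"); move_gripper(0); wait(.2); s=st("grip")
y0=.1115
movel(w(-.025,y0+.0555,.063),velocity=.06); wait(.3); st("drawn")
for n in("scene","top"):
    f=grab_frame(n); c=proj(f,w(.047,.168,.051)).astype(int); print(n,c)
    for b in blobs(f,(c[0]-16,c[1]-16,c[0]+16,c[1]+16),75): print(b, np.round(sl(ray(f,*b[0],.051))*1000,1))
    cv2.imwrite(f"pics/e_{n}.png",cv2.resize(f["img"][c[1]-25:c[1]+25,c[0]-20:c[0]+20],(400,500),interpolation=cv2.INTER_CUBIC)); 
cv2.imwrite("pics/e.png",np.hstack([cv2.imread("pics/e_scene.png"),cv2.imread("pics/e_top.png")]))
E
```

```text
down t16.1 sl mm [-24.6 111.2] z0.0634 Fsl [-0.3  0.1] Fz0.4 gap0.0305 ff 0.0
grip t16.7 sl mm [-24.6 111.5] z0.0635 Fsl [-1.  -0.1] Fz7.9 gap0.0138 ff 30.0
drawn t18.1 sl mm [-24.7 167. ] z0.0635 Fsl [-1.7 -1.9] Fz8.9 gap0.0137 ff 30.0
scene [452 219]
([452.7, 224.2], [448, 213, 10, 22, 85]) [ 55.5 165.6]
top [196 284]
([201.6, 282.5], [188, 268, 24, 32, 596]) [ 49.1 161.1]
```

View pics/e.png

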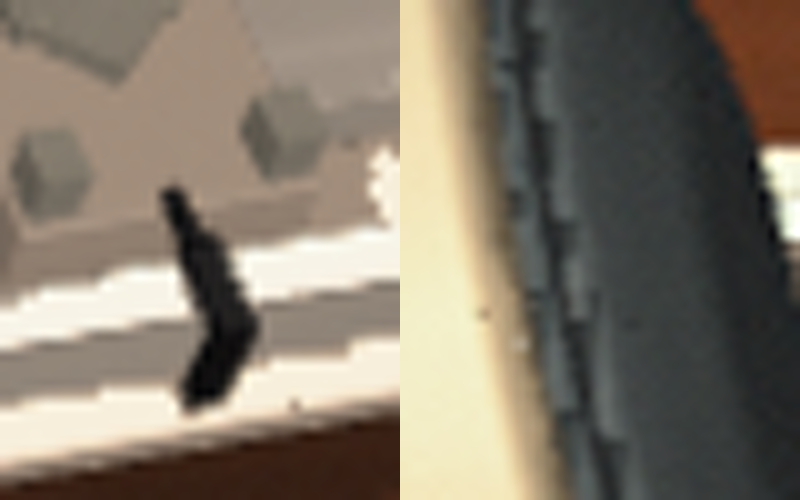

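The crop shows the nib tip at (172,192) and the clip's top face centred along (203,237)–(230,320). The nib is slightly short of the clip's centreline, so I'll compute by how much.

```bash
python3 - <<'E'
from h import *
f=grab_frame("scene")
P=lambda U,V:(432+(U+.5)/10-.5,194+(V+.5)/10-.5)
for n,p,z in(("nib tip",(172,190),.052),("nib",(178,212),.052),("clipL",(186,237),.051),("clipR",(222,237),.051),("clipL2",(208,320),.051),("clipR2",(254,320),.051)): print(n,np.round(sl(ray(f,*P(*p),z))*1000,1))
# subpixel darkness profile: per row centroid of dark
g=255-f["img"].max(2).astype(float)
for v in range(212,228):
    r=g[v,444:462]; r=np.clip(r-110,0,None); 
    if r.sum()>20:
        u=444+(r*np.arange(18)).sum()/r.sum(); print(v,round(u,2),"w%.1f"%(r.sum()/130),np.round(sl(ray(f,u,v,.0513))*1000,1))
E
```

```text
nib tip [ 34.1 167.3]
nib [ 38.3 166.7]
clipL [ 42.4 166.7]
clipR [ 43.5 172.1]
clipL2 [ 57.8 164.2]
clipR2 [ 59.2 171. ]
212 449.0 w0.2 [ 32.7 168.4]
213 448.86 w1.9 [ 34.5 167.5]
214 449.24 w2.1 [ 36.4 167.4]
215 449.76 w2.8 [ 38.4 167.5]
216 450.38 w2.9 [ 40.4 167.7]
217 451.05 w3.6 [ 42.4 168. ]
218 451.37 w4.4 [ 44.3 167.8]
219 451.45 w4.1 [ 46.1 167.2]
220 451.9 w4.0 [ 48.  167.2]
221 452.18 w3.6 [ 49.9 166.9]
222 452.92 w4.0 [ 51.9 167.3]
223 453.09 w3.8 [ 53.7 166.9]
224 453.76 w4.4 [ 55.7 167.2]
225 454.39 w4.4 [ 57.6 167.4]
226 454.54 w4.8 [ 59.4 167. ]
227 454.64 w4.9 [ 61.2 166.4]
```

```bash
python3 - <<'E'
from h import *
y=.1677; x=-.025
movel(w(x,y,.063),velocity=.03); st("set")
movel(w(0,y,.063),velocity=.04); st("near"); x=0
while x<.012:
    x+=.001; movel(w(x,y,.063),velocity=.03); F=(M.T@get_state()["ft_force"][:2])[0]; print(round(x,3),round(F,1))
    if F<-17: break
wait(.3); st("closed?")
f=grab_frame("scene"); cv2.imwrite("pics/z.png",cv2.resize(f["img"][155:255,390:510],None,fx=6,fy=6,interpolation=cv2.INTER_CUBIC))
g=255-f["img"].max(2).astype(float)
for v in range(212,228):
    r=np.clip(g[v,444:462]-110,0,None)
    if r.sum()>20:
        u=444+(r*np.arange(18)).sum()/r.sum(); print(v,"w%.1f"%(r.sum()/130),np.round(sl(ray(f,u,v,.0513))*1000,1))
E
```

```text
set t18.5 sl mm [-24.7 167.6] z0.0635 Fsl [-0.5 -1.9] Fz8.2 gap0.0139 ff 30.0
near t19.3 sl mm [  0.4 167.6] z0.0635 Fsl [-1.  -1.9] Fz7.5 gap0.0135 ff 30.0
0.001 -2.5
0.002 -2.9
0.003 -5.5
0.004 -9.9
0.005 -15.0
0.006 -19.8
closed? t21.1 sl mm [  2.7 167.5] z0.0634 Fsl [-19.2  -1.6] Fz25.6 gap0.0138 ff 30.0
212 w1.5 [ 32.2 165.8]
213 w1.4 [ 34.  165.3]
214 w1.3 [ 36.4 167.3]
215 w1.9 [ 38.6 168.4]
216 w3.1 [ 40.5 168.1]
217 w3.9 [ 42.5 168.3]
218 w4.8 [ 44.4 168.3]
219 w5.0 [ 46.1 167.4]
220 w5.1 [ 48.1 167.5]
221 w4.5 [ 50.  167.4]
222 w4.9 [ 52.  167.8]
223 w4.7 [ 53.8 167.4]
224 w4.9 [ 55.7 167.3]
225 w4.8 [ 57.7 167.5]
226 w5.2 [ 59.5 167. ]
227 w5.0 [ 61.2 166.5]
```

View pics/z.png

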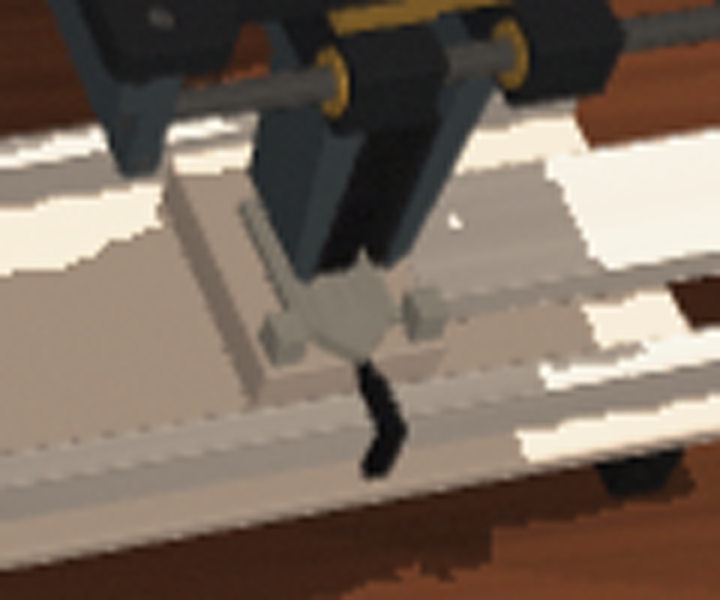

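The picture shows the lever's wedge plate between the cheeks, the tab still gripped, and the nib (368,375) in line with the clip (390,430). The end stop was felt at x≈2.7 mm, so I'm handing in.

```bash
python3 -c "
from rig import *
print(get_state()['t']); print(close_job())"
```

```text
21.1083
the job is handed in; nothing more can be done
None
```

The job is handed in at 21 s: the dial is on its line (within about 0.02 rad by camera), the lock is home, the leg is on the clip mark (within about 1 mm), and the cam lever is closed against its stop with the tab still gripped.

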